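# Open a filter sump's two-leaf hatch and dock the cassette

### The arm

A 6-joint arm with a two-finger parallel gripper is mounted at the origin on the work surface. World frame = base frame: x ahead of the robot, y to its left, z up, the work surface at z = 0. Lengths are in m, angles in rad, forces in N, time in s.
With the tool pointing down it reaches from about 0.325 to 0.875 m from the base axis. Payload 4.4 kg.
Tool frame: the origin (TCP) lies midway between the tips of the shut fingers; the grasp point (between the pads) lies 19 mm behind it (manip.tcp_to_grasp is the distance from the TCP to the grasp point, in m); z points along the fingers, y is the direction in which the jaws open and shut (so a half turn about z gives the same grasp; the last joint's range is limited). The gripper opens to 85 mm and grips with 20 to 120 N. Pads are 22 mm wide; open, the fingers measure 114 mm over their backs; the gripper's body (76 mm by 85 mm) begins 54 mm behind the grasp point. The pads swing forward as they close: fully open they stand 13 mm farther back than shut.
Start: joints at [-1.409, 0.207, 1.542, -0, 1.393, -0.15], TCP at [0.176, -0.547, 0.231] pointing down, gripper open.
Joint ranges: [-2.73, 2.73], [-0.86, 2.22], [0.23, 2.46], [-1.11, 4.25], [0.08, 2.63], [-2.82, 2.82]. Speed limits (rad/s): [2.79, 2.79, 3.14, 3.14, 3.14, 3.14].

### API

Orientations are given as [roll, pitch, yaw] about the fixed x, y, z axes, in that order (R = Rz(yaw) Ry(pitch) Rx(roll)).
In Python, from rig import manip gives the robot as it stands. Calls block until the motion is done:
- manip.move_to(position, orientation): joint-space move of the TCP to a pose.
- manip.line_to(position, rotation=None, velocity=0.15, contact_N=None): straight line of the TCP; rotation=None keeps the orientation; velocity is the mean speed in m/s. With contact_N (N) it stops when the force on the tool has changed by that much, and returns True; else False.
- manip.move_joints(angles): joint-space move.
- manip.grip(opening, force=None): finger opening in m; force is the grip in N (None keeps the last); returns when the fingers have stopped.
- manip.hold(seconds).
- manip.inverse_kinematics(position, orientation): joint angles nearest the present ones, or None.
- manip.get_state(): the state.
- manip.read_camera(name): name is "scene" or "top"; returns a dict with "pixels" (480x640x3 uint8, red, green, blue), "mtx" (3x3 intrinsics, pixels), "R" (3x3) and "t" (3): a world point X has camera coordinates R X + t. Camera axes: x right, y down, z forward; pixel columns grow to the right and rows downward; lengths in m; the calibration is good to about 2 mm. A picture is of the moment at which its call begins. There is no depth.
A pose or a line that the arm cannot do raises manip.PlanningError and nothing moves.
- manip.hand_in(): hands the job in, once; it reports no verdict.
The state is a dict: "time": time; "q": joint angles; "qd": joint speeds; "effort": joint torques, N m; "tool_pos": TCP position; "tcp_rot": TCP orientation; "force": force on the tool from outside, world axes, zero at the start; "ft_torque": the same for the moment, N m; "gripper_width": finger opening in m.
Only numpy, scipy, OpenCV 4.12 (cv2) and the standard library are available. Lean on these libraries where they do the work, as an engineer would, in place of code of your own. Each camera call takes 0.05 s, during which the arm holds its last target.

### The job

Draw the bolt back and swing the latched leaf of the filter box's hatch up until it stands open, then swing the overlapped leaf up as well, and leave both standing open. Lift out the filter cassette and stand it upright on the cork mat, let go and take it again by its other pair of sides, then lower it, without dropping it, into the draining dock so that it stands upright on the plate between the cheeks and sills, and let go. Leave the other things on the bench where they are.

Things in the scene. Friction and masses are not known exactly. Their poses are not given: they have to be found in the camera images.
- sump: clear acrylic filter box, fixed, with a white two-leaf hatch as its lid: outside 200 (x) by 270 (y) by 115 mm high, walls 8, floor 6 mm. Origin: centre of its underside; x runs from its front wall (robot side) to the rear, z up. Each leaf, 200 by 134 by 8 mm, lies on the rim; they meet at y = 0. A 7 mm strip on the latched (+y) leaf reaches 14 mm over the other leaf, so it must open first
- latched_leaf (a joint): angle of the latched leaf (+y side), rad: 0 shut, grows as its free edge swings up about the hinge line along the box's +y top edge; 1.57 is upright, stop at 1.95. Stiff hinge: it stays at any angle, about 5 N at the bar lifts it
- latched_leaf_hinge (a point): point on the hinge line of the latched leaf, mid-length, 135 mm to +y of the box centre, 115.5 mm above the bench; the line runs along the box's x axis
- latched_leaf_bar (a point): middle of the latched leaf's steel bar handle: round, 10 mm thick, 84 mm long between its two posts, parallel to the hinge line (box x axis), axis 45 mm clear of the leaf's top face, 121 mm from the hinge across the leaf (53 mm above the hinge line when shut)
- lower_leaf (a joint): angle of the overlapped leaf (-y side), rad: 0 shut, grows as its free edge swings up about the box's -y top edge; 1.57 is upright, stop at 1.95. Stiff hinge: it stays at any angle, about 5 N at the bar lifts it
- lower_leaf_hinge (a point): point on the hinge line of the overlapped leaf, mid-length, 135 mm to -y of the box centre, 115.5 mm above the bench; the line runs along the box's x axis
- lower_leaf_bar (a point): middle of the overlapped leaf's bar handle: as the other one, but 91 mm from the hinge across the leaf (53 mm above the hinge line when shut)
- bolt (a joint): draw of the steel slide bolt on top of the front wall, m: its tongue holds down the latched leaf's front edge at 0 and lets it go beyond about 0.016; stop at 0.025. It is drawn towards the box's -x (the robot) with about 2 N and stays where it is left
- bolt_knob (a point): point on the upright round knob of the bolt, 14 mm thick, 34 mm tall; the point lies 22 mm above its foot and 12 mm below its top, at the height to pinch it; knob stands 60 mm to +y of the box's middle
- rack: grey guide rack in the box under the overlapped leaf, fixed: base 14 mm thick and two upright plates 28 mm long (x), 5 mm thick, 90 mm tall above the base, with 60 mm between them across y, standing 5 mm off the cassette's two narrow sides. Origin: centre of its underside; axes as the box
- cassette: black filter cassette, a plain block 38 (x) by 50 (y) by 85 mm tall with grey slots, 0.25 to 0.5 kg, loose, standing in the rack on its 14 mm base. Origin: centre of its underside, z up. In the rack fingers find room only on its two broad sides (its own +-x faces, 38 mm apart)
- mat: plain cork mat 110 by 110 by 3 mm lying on the bench, fixed; origin: centre of its underside
- dock: draining dock, fixed: clear plate 100 by 100 by 8 mm; two white cheeks 100 mm tall above it, 6 thick, 36 long (y), at +x and -x, 50 mm apart; two sills 6 mm high at +y and -y, 64 mm apart. The cassette stands between them, its 38 mm along the dock's x: there fingers find room only on its narrow sides (its own +-y faces, 50 mm apart). Origin: centre of the plate's underside, 8 mm below the seat
- dosing_bottle: bystander, to be left alone: white plastic bottle, 52 mm across, 130 mm tall; origin: middle of its underside
- media_jar: bystander, to be left alone: glass jar with black lid, 68 mm across, 90 mm tall; origin: middle of its underside
- beaker: bystander, to be left alone: open glass cup, 70 mm across, 85 mm tall; origin: middle of its underside
- brush: bystander, to be left alone: hand brush 160 mm long, lying; origin: middle of its underside
- magnet_cleaner: bystander, to be left alone: black block magnet 60 by 45 by 28 mm with a bail on top (50 mm tall in all); origin: middle of its underside
- pump: bystander, to be left alone: black pump 70 by 55 by 55 mm with an outlet stub up to 83 mm; origin: middle of its underside
- screwdriver: bystander, to be left alone: screwdriver lying on the bench; origin: middle of its underside
Things that resemble listed ones, but are neither listed nor needed, are in the scene too. Of the things that look like the mat, take the one that is farthest from the robot's base at the start.

How it is judged:
By the outcome, as a careful person would: the job done as asked, in the order asked, and still so for the second after the job is handed in, with the robot touching nothing.
It also fails if it takes over 72 s, if anything falls off the work surface, if the arm or the gripper's body presses on something with over 40 N, if the wrist force passes 120 N, or if a joint passes its speed limit or range.

## Working session

There is one attempt and no reset: what is moved stays moved. The work goes in short steps, each a Python script; the robot and the scene stay as the last script left them, time stands still between calls to the robot, and variables do not carry over. Pictures are saved under pics/ and viewed, and the job is handed in when it is done.

```bash
ls; mkdir -p pics; python3 - <<'E'
from rig import manip
import cv2,numpy as np
print(manip.get_state()); print(manip.tcp_to_grasp)
for n in("scene","top"):
    c=manip.read_camera(n); cv2.imwrite(f"pics/{n}0.png",c["pixels"][:,:,::-1])
    print(n,c["mtx"],c["R"],c["t"])
    np.savez(f"{n}0.npz",**c)
E
```

```text
pics
{'time': 0.0, 'q': array([-1.40948245e+00,  2.07450746e-01,  1.54298373e+00,  5.59024808e-06,
        1.39350472e+00, -1.50493549e-01]), 'qd': array([-8.21611351e-04,  5.01388884e-04, -1.24420402e-03, -2.73613084e-05,
       -7.47124609e-04, -7.13114351e-04]), 'effort': array([-1.11561756e-03, -3.83036470e+01, -2.91594386e+01, -1.87008759e-04,
        1.05427107e-02, -6.35397974e-07]), 'tool_pos': array([ 0.17626711, -0.54650451,  0.23009419]), 'tcp_rot': array([-3.13927345e+00, -3.57246941e-04,  3.11806020e-01]), 'force': array([-0.11819417, -1.00795586, -0.72054234]), 'ft_torque': array([-0.00895786,  0.00883838,  0.04684578]), 'gripper_width': 0.08540650974868359}
0.0187
scene [[574.6037516    0.         316.35691623]
 [  0.         574.6037516  242.09089697]
 [  0.           0.           1.        ]] [[-0.86329809  0.5046237  -0.00844556]
 [ 0.41983138  0.708749   -0.56693604]
 [-0.28010358 -0.49298051 -0.82371852]] [ 0.44496458 -0.07112303  1.57302586]
top [[448.96499569   0.         315.92455063]
 [  0.         448.96499569 239.09511021]
 [  0.           0.           1.        ]] [[ 0.01396383 -0.999364    0.03281156]
 [-0.98902615 -0.01863134 -0.14656107]
 [ 0.14707919 -0.03040494 -0.9886573 ]] [-0.10658266  0.51926322  1.04717864]
```

View pics/scene0.png

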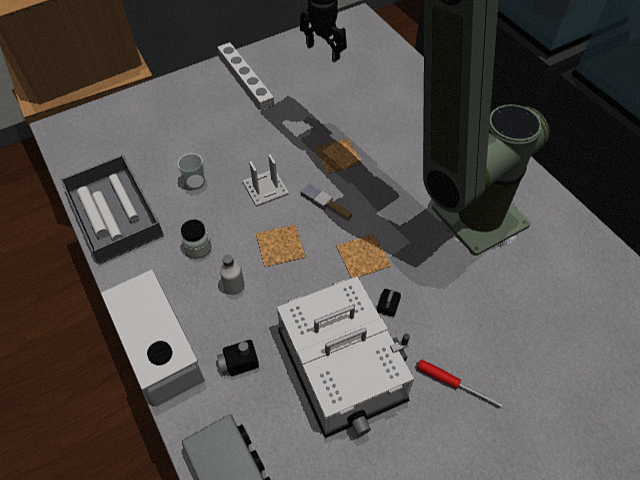

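View pics/top0.png

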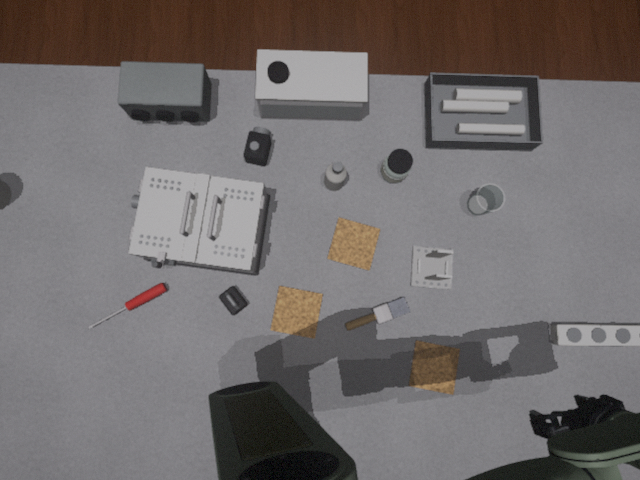

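```bash
cat > h.py <<'E'
import numpy as np,cv2
def load(n):
    return dict(np.load(n+".npz"))
def ray(c,u,v):
    d=c["R"].T@np.linalg.inv(c["mtx"])@np.array([u,v,1.]); o=-c["R"].T@c["t"]; return o,d
def onz(c,u,v,z):
    o,d=ray(c,u,v); return o+d*(z-o[2])/d[2]
def proj(c,X):
    p=c["mtx"]@(c["R"]@np.asarray(X,float)+c["t"]); return p[:2]/p[2]
def crop(c,x0,y0,w,h,s,name):
    im=c["pixels"][y0:y0+h,x0:x0+w,::-1]; cv2.imwrite(name,cv2.resize(im,None,fx=s,fy=s,interpolation=cv2.INTER_CUBIC))
E
python3 - <<'E'
from h import *
t=load("top0");s=load("scene0")
crop(t,120,160,160,120,5,"pics/tbox.png")
crop(s,260,270,160,170,3.5,"pics/sbox.png")
crop(t,400,235,65,65,9,"pics/tdock.png")
crop(s,230,140,70,70,8,"pics/sdock.png")
# mats
hsv=cv2.cvtColor(t["pixels"],cv2.COLOR_RGB2HSV)
m=cv2.inRange(hsv,(8,90,60),(25,255,255)); m[:100]=0
cs,_=cv2.findContours(m,0,2)
for k in cs:
    if cv2.contourArea(k)>300:
        r=cv2.minAreaRect(k); b=cv2.boxPoints(r)
        print(r, [onz(t,*p,.003)[:2].round(4) for p in b], onz(t,*r[0],.003).round(4), np.linalg.norm(onz(t,*r[0],.003)[:2]))
E
```

```text
((434.3311462402344, 366.9853210449219), (44.91621398925781, 46.042640686035156), 9.727579116821289) [array([ 0.1738, -0.3264]), array([ 0.2808, -0.3473]), array([ 0.2639, -0.456 ]), array([ 0.1571, -0.4334])] [ 0.2185 -0.3907  0.003 ] 0.4476389084332665
((296.39813232421875, 311.54339599609375), (44.106388092041016, 44.65925598144531), 10.61965560913086) [array([0.303 , 0.0076]), array([ 0.4092, -0.0095]), array([ 0.391 , -0.1165]), array([ 0.2849, -0.0978])] [ 0.3466 -0.054   0.003 ] 0.35081637408104654
((353.71697998046875, 243.49057006835938), (43.13121032714844, 42.30704879760742), 15.945395469665527) [array([ 0.4796, -0.1279]), array([ 0.5834, -0.1562]), array([ 0.5551, -0.2614]), array([ 0.4518, -0.2316])] [ 0.5171 -0.1942  0.003 ] 0.552349719579795
```

View pics/tbox.png

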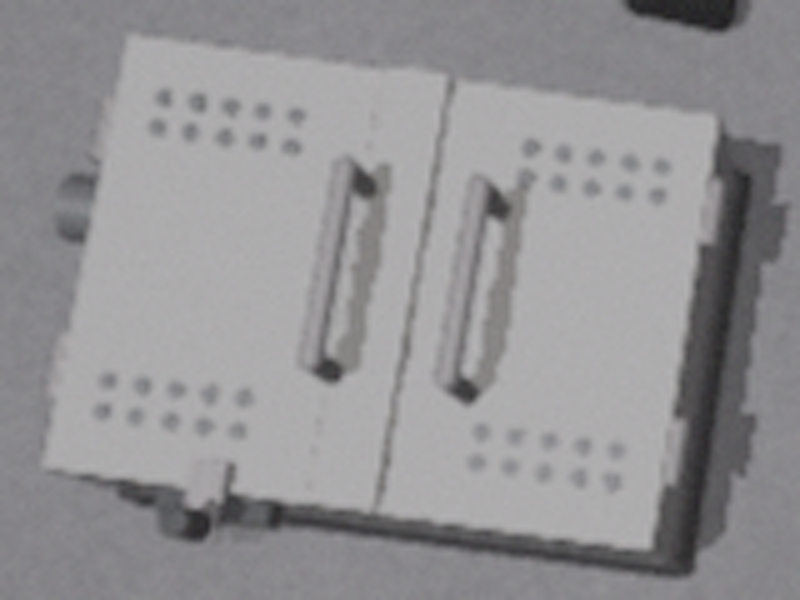

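View pics/sbox.png

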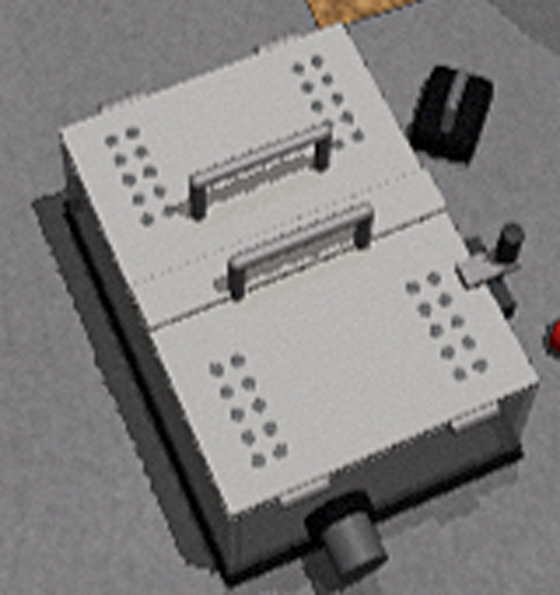

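View pics/tdock.png

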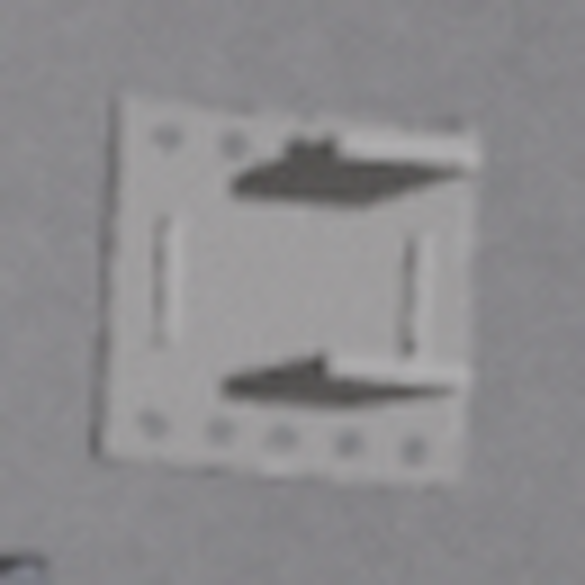

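View pics/sdock.png

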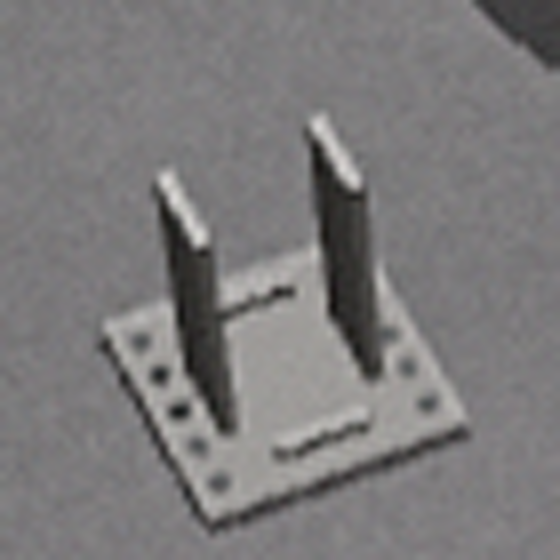

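```bash
cat >> h.py <<'E'
def tri(c1,p1,c2,p2):
    o1,d1=ray(c1,*p1);o2,d2=ray(c2,*p2)
    A=np.stack([d1,-d2],1);k=np.linalg.lstsq(A,o2-o1,rcond=None)[0]
    a,b=o1+k[0]*d1,o2+k[1]*d2
    return (a+b)/2,np.linalg.norm(a-b)
def fit(m,w): # 2D rigid: w=R m+t
    m=np.array(m,float);w=np.array(w)[:,:2];mc,wc=m.mean(0),w.mean(0)
    a=m-mc;b=w-wc
    th=np.arctan2((a[:,0]*b[:,1]-a[:,1]*b[:,0]).sum(),(a*b).sum())
    R=np.array([[np.cos(th),-np.sin(th)],[np.sin(th),np.cos(th)]])
    t=wc-R@mc
    return t,th,np.linalg.norm(m@R.T+t-w,axis=1)
def uc(p,x0,y0,s): return ((p[0]+.5)/s-.5+x0,(p[1]+.5)/s-.5+y0)
E
python3 - <<'E'
from h import *
t=load("top0");s=load("scene0")
T=lambda p:uc(p,120,160,5); S=lambda p:uc(p,260,270,3.5)
M=[(.1,.135),(.1,-.135),(-.1,-.135),(-.1,.135)]
tp=[(128,36),(718,116),(655,550),(45,468)]; sp=[(232,515),(62,132),(342,25),(538,382)]
wt=[onz(t,*T(p),.1235) for p in tp]; ws=[onz(s,*S(p),.1235) for p in sp]
for w in (wt,ws,(np.array(wt)+ws)/2): print(fit(M,w))
for n,a,b in [("lat+x",(345,160),(236,262)),("lat-x",(312,366),(366,210)),("low+x",(482,180),(196,178)),("low-x",(447,388),(326,130)),("knobtop",(178,520),(511,228))]:
    print(n,tri(t,T(a),s,S(b)))
T=lambda p:uc(p,400,235,9); S=lambda p:uc(p,230,140,8)
# dock: plate top z=.008. model: +x up in top, +y left
tp=[(120,92),(480,125),(462,485),(100,458)]
M=[(.05,.05),(.05,-.05),(-.05,-.05),(-.05,.05)]
sp=[(210,522),(105,328),(330,240),(468,425)]
wt=[onz(t,*T(p),.008) for p in tp]; ws=[onz(s,*S(p),.008) for p in sp]
for w in (wt,ws,(np.array(wt)+ws)/2): print(fit(M,w))
mt=load  # mat from scene
hsv=cv2.cvtColor(s["pixels"],cv2.COLOR_RGB2HSV)
m=cv2.inRange(hsv,(8,90,60),(25,255,255)); m[:130]=0
for k in cv2.findContours(m,0,2)[0]:
    if cv2.contourArea(k)>300:
        mm=cv2.moments(k);print(onz(s,mm['m10']/mm['m00'],mm['m01']/mm['m00'],.003))
E
```

```text
(array([0.55226631, 0.17022199]), np.float64(-0.11464740987459679), array([0.00077164, 0.00150621, 0.00050363, 0.00137503]))
(array([0.5504363 , 0.17404187]), np.float64(-0.12176687800842959), array([0.00213897, 0.00213795, 0.00187786, 0.00229687]))
(array([0.55135131, 0.17213193]), np.float64(-0.11819437307337192), array([0.00144364, 0.00182119, 0.00107681, 0.00181591]))
lat+x (array([0.59656687, 0.18063735, 0.17363222]), np.float64(0.004535933242688192))
lat-x (array([0.50974836, 0.19003936, 0.16754514]), np.float64(0.0008807656312017845))
low+x (array([0.5891646 , 0.122004  , 0.17395847]), np.float64(0.004174560094544663))
low-x (array([0.50146898, 0.13270353, 0.16778886]), np.float64(0.0006334889448605241))
knobtop (array([0.44275306, 0.24271011, 0.16672678]), np.float64(0.0028039626452772432))
(array([ 0.46174445, -0.38907829]), np.float64(-0.0712774200217512), array([7.85343969e-04, 1.04225689e-03, 9.21124311e-05, 1.31824541e-03]))
(array([ 0.45980909, -0.38718609]), np.float64(-0.04628645734883527), array([0.00247411, 0.0048797 , 0.00640739, 0.00140857]))
(array([ 0.46077677, -0.38813219]), np.float64(-0.059067280269557626), array([0.0008673 , 0.00223809, 0.00326159, 0.00105159]))
[ 1.08583412 -0.00904259  0.003     ]
[ 1.0769304  -0.28631394  0.003     ]
[ 0.34432867 -0.05141627  0.003     ]
[ 0.51555254 -0.19102315  0.003     ]
[ 1.04808548 -0.58820741  0.003     ]
[ 0.20989982 -0.38657324  0.003     ]
```

```bash
cat >> h.py <<'E'
from scipy.spatial.transform import Rotation as Ro
BOX=np.array([.5515,.172]); BY=-.118
def bw(x,y,z): 
    c,s_=np.cos(BY),np.sin(BY); return np.array([BOX[0]+c*x-s_*y,BOX[1]+s_*x+c*y,z])
def orient(yaw,tilt=0.): # tool down, tilt about box x (world rot)
    return (Ro.from_euler('z',BY)*Ro.from_euler('x',tilt)*Ro.from_euler('z',-BY)*Ro.from_euler('xyz',[np.pi,0,yaw])).as_euler('xyz')
G=.0187
def tcp(g,o): # grasp point -> tcp
    return np.asarray(g)+Ro.from_euler('xyz',o).apply([0,0,G])
def barpos(side,th):  # side +1 latched, -1 lower
    a=.121 if side>0 else .091; f=.053
    o=-a*np.cos(th)+f*np.sin(th); h=a*np.sin(th)+f*np.cos(th)
    return bw(0,side*(.135+o),.1155+h)
E
python3 - <<'E'
from h import *
from rig import manip
for yaw in (BY+np.pi/2,BY-np.pi/2): print("knob",manip.inverse_kinematics(tcp(bw(-.116,.06,.155),orient(yaw)),orient(yaw)))
for side in (1,-1):
  for yaw in (BY,BY+np.pi):
    for th in (0,.9,1.75):
      o=orient(yaw,-side*.35*th); q=manip.inverse_kinematics(tcp(barpos(side,th),o),o)
      print(side,yaw,th,tcp(barpos(side,th),o),None if q is None else np.round(q,2))
E
```

```text
knob [0.33427861 0.16442015 1.8017515  0.         1.175421   0.45227861]
knob [ 3.34278609e-01  1.64420150e-01  1.80175150e+00 -4.44089210e-16
  1.17542100e+00 -2.68931404e+00]
1 -0.118 0 [0.55314817 0.18590265 0.1498    ] [ 0.18  0.3   1.6  -0.    1.24  1.86]
1 -0.118 0.9 [0.5627438  0.2668438  0.22544799] [ 0.44  0.44  1.28 -0.27  1.59  2.14]
1 -0.118 1.75 [0.57480606 0.36859147 0.20981467] [ 0.64  0.77  0.89 -0.46  1.89  2.27]
1 3.0235926535897932 0 [0.55314817 0.18590265 0.1498    ] [ 0.18  0.3   1.6   0.    1.24 -1.28]
1 3.0235926535897932 0.9 [0.5627438  0.2668438  0.22544799] [ 0.44  0.44  1.28 -0.27  1.59 -1.  ]
1 3.0235926535897932 1.75 [0.57480606 0.36859147 0.20981467] [ 0.64  0.77  0.89 -0.46  1.89 -0.87]
-1 -0.118 0 [0.54632004 0.12830597 0.1498    ] [ 0.08  0.26  1.66 -0.    1.23  1.77]
-1 -0.118 0.9 [0.5380608  0.05863758 0.20194818] [-0.24  0.15  1.71  0.32  1.34  1.37]
-1 -0.118 1.75 [ 0.52882346 -0.01928127  0.18029509] [-0.53  0.26  1.72  0.56  1.46  1.01]
-1 3.0235926535897932 0 [0.54632004 0.12830597 0.1498    ] [ 0.08  0.26  1.66  0.    1.23 -1.38]
-1 3.0235926535897932 0.9 [0.5380608  0.05863758 0.20194818] [-0.24  0.15  1.71  0.32  1.34 -1.77]
-1 3.0235926535897932 1.75 [ 0.52882346 -0.01928127  0.18029509] [-0.53  0.26  1.72  0.56  1.46 -2.13]
```

```bash
python3 - <<'E'
from h import *
from rig import manip
manip.grip(.045,30)
o=orient(BY+np.pi/2); p=tcp(bw(-.117,.0595,.155),o)
manip.move_to(p+[0,0,.07],o)
print(manip.line_to(p,contact_N=8))
for n in("scene","top"):
    c=manip.read_camera(n); np.savez(n+"1.npz",**c)
c=load("scene1");crop(c,320,250,150,130,5,"pics/knob1.png")
c=load("top1");crop(c,100,180,150,130,4,"pics/knobt1.png")
st=manip.get_state();print(st["time"],st["tool_pos"],p,st["force"])
E
```

```text
False
4.225 [0.44358468 0.24521099 0.1377471 ] [0.44231833 0.24486022 0.1363    ] [-0.22952515 -0.30545929  0.06871729]
```

View pics/knob1.png

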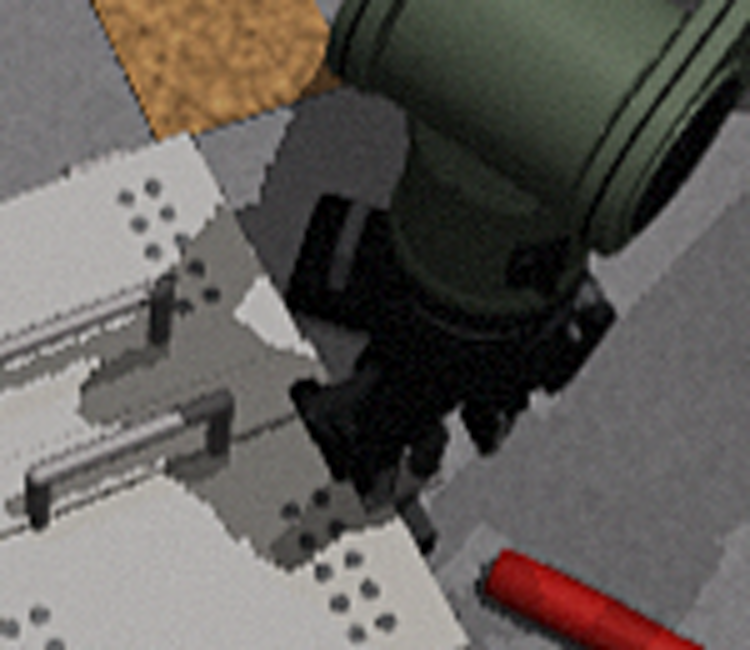

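View pics/knobt1.png

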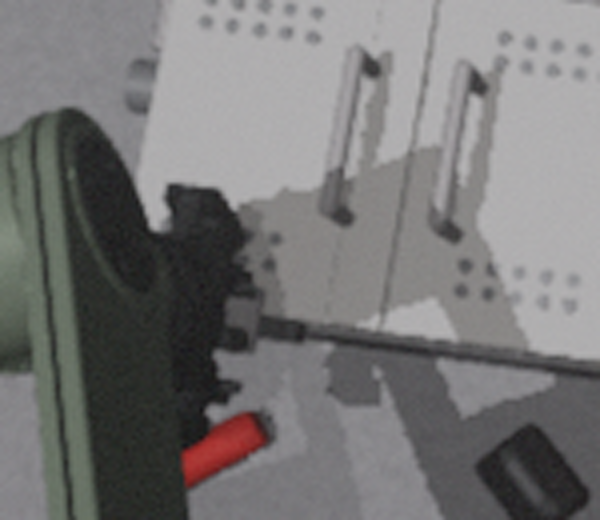

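```bash
python3 - <<'E'
from h import *
from rig import manip
manip.grip(.0,30)
st=manip.get_state();print(st["gripper_width"],st["force"],st["tool_pos"])
p=st["tool_pos"]
d=bw(-.0235,0,0)-bw(0,0,0)
print(manip.line_to(p+d,velocity=.06,contact_N=20))
st=manip.get_state();print(st["time"],st["gripper_width"],st["force"],st["tool_pos"]-p)
E
```

```text
0.01301087162108045 [-0.85647048  0.06761173  5.02830144] [0.44291535 0.24511693 0.13729761]
False
5.1417 0.01278404018191721 [ 2.75068512 -0.70136256  0.24430228] [-2.35488312e-02  2.81353975e-03  3.66813067e-05]
```

```bash
python3 - <<'E'
from h import *
from rig import manip
manip.grip(.04,40)
p=manip.get_state()["tool_pos"]
manip.line_to(p+[0,0,.06],velocity=.2)
o=orient(BY); b=tcp(barpos(1,0),o)
manip.move_to(b+[0,0,.06],o)
c=manip.read_camera("scene"); np.savez("scene2.npz",**c); crop(c,300,220,170,130,4.5,"pics/s2.png")
print(manip.line_to(b,contact_N=8))
manip.grip(0,60)
st=manip.get_state();print(st["time"],st["gripper_width"],st["force"],st["tool_pos"]-b)
E
```

```text
False
8.2167 0.007827438822250492 [-1.50002696 -4.53854487  5.64960646] [ 0.00101624 -0.00081934  0.00174393]
```

View pics/s2.png

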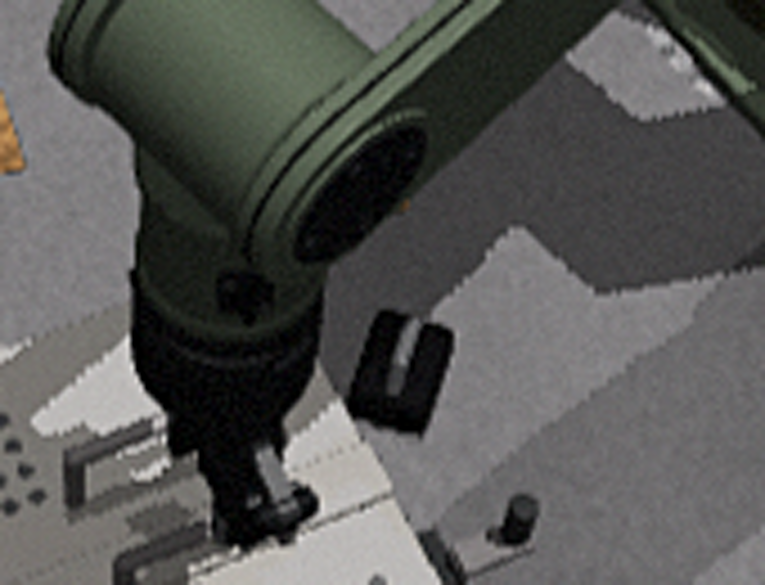

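```bash
cat >> h.py <<'E'
def arc(manip,side,yaw,ths,off=0,vel=.15):
    for th in ths:
        o=orient(yaw,-side*.35*th); g=barpos(side,th)
        hit=manip.line_to(tcp(g,o)+off,o,velocity=vel,contact_N=45)
        st=manip.get_state(); print(round(th,2),hit,st["force"].round(1),(st["tool_pos"]-tcp(g,o)-off).round(4),round(st["gripper_width"],4),st["time"])
        if hit: break
E
python3 - <<'E'
from h import *
from rig import manip
arc(manip,1,BY,[.1,.3])
E
```

```text
0.1 False [ 0.2 -7.6  2.2] [ 0.0009 -0.0012  0.0011] 0.0079 8.4667
0.3 False [ 0.7 -7.   4. ] [ 0.0009 -0.0013  0.0015] 0.0081 8.7917
```

```bash
python3 - <<'E'
from h import *
from rig import manip
c=manip.read_camera("scene"); crop(c,250,220,190,220,2.7,"pics/s3.png")
E
```

```text
(no output)
```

View pics/s3.png

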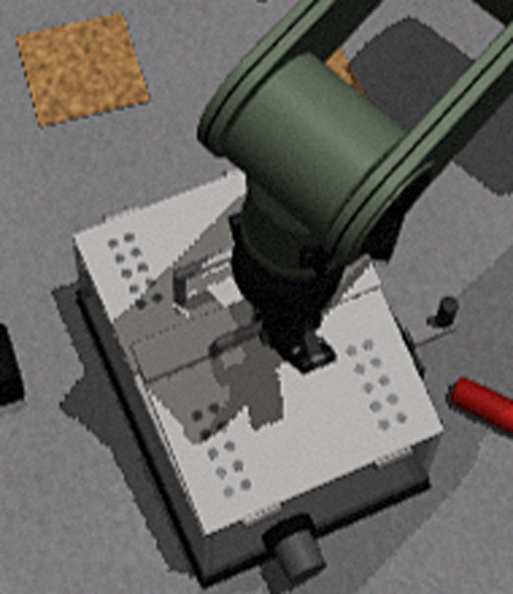

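```bash
python3 - <<'E'
from h import *
from rig import manip
c=manip.read_camera("top"); np.savez("top3.npz",**c);crop(c,100,140,190,150,4,"pics/t3.png")
c=manip.read_camera("scene"); np.savez("scene3.npz",**c);crop(c,300,290,110,90,7,"pics/s3b.png")
E
```

```text
(no output)
```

View pics/t3.png

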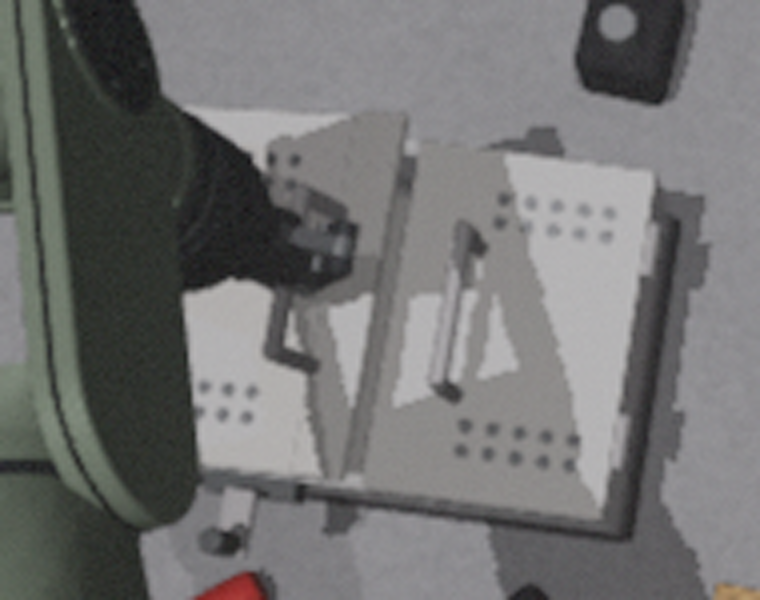

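View pics/s3b.png

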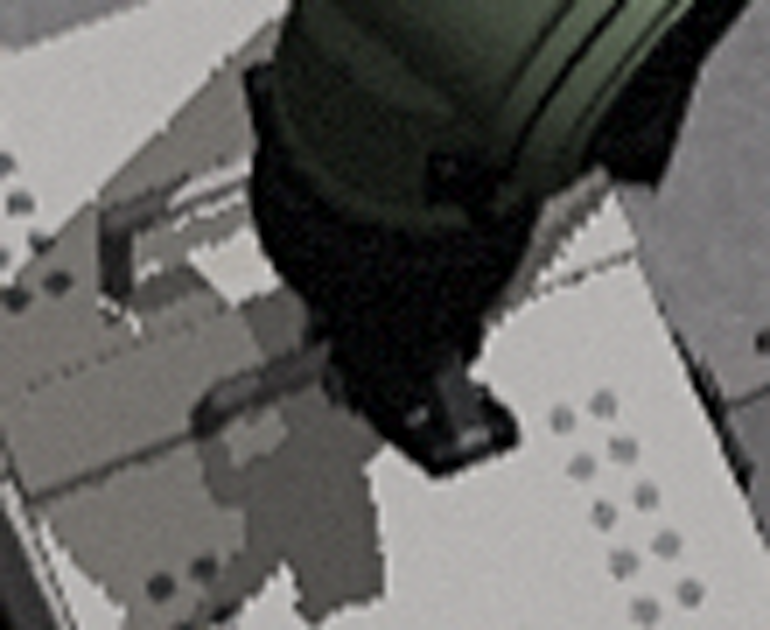

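```bash
python3 - <<'E'
from h import *
from rig import manip
arc(manip,1,BY,[.5,.75,1.,1.25,1.5,1.75],vel=.18)
c=manip.read_camera("scene"); crop(c,250,220,190,220,2.7,"pics/s4.png")
E
```

```text
0.5 False [-1.3 -6.4  7.6] [ 0.0012 -0.0007  0.0028] 0.008 9.2333
0.75 False [-1.1 -5.2  9.1] [ 0.0012 -0.0003  0.0034] 0.0077 9.5583
1.0 False [-1.3 -2.4 12. ] [0.0014 0.001  0.0042] 0.0077 9.8833
1.25 False [2.  2.7 9.1] [0.0019 0.0029 0.0036] 0.0073 10.2083
1.5 False [3.1 3.8 6.7] [0.0019 0.0033 0.0022] 0.0078 10.5333
1.75 False [3.6 7.3 4.3] [0.0017 0.0044 0.0006] 0.0076 10.8583
```

View pics/s4.png

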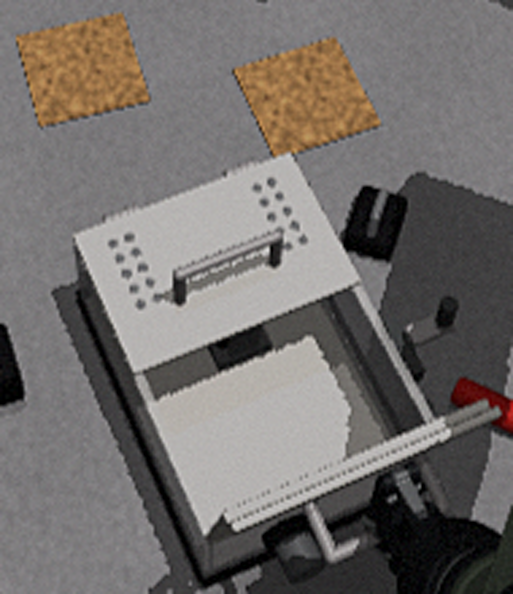

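```bash
python3 - <<'E'
from h import *
from rig import manip
manip.grip(.032,60)
st=manip.get_state();p=st["tool_pos"];ax=Ro.from_euler('xyz',st["tcp_rot"]).apply([0,0,1])
manip.line_to(p-ax*.07,velocity=.25)
p=manip.get_state()["tool_pos"]
manip.line_to([p[0],p[1],.33],velocity=.3)
o=orient(BY); b=tcp(barpos(-1,0),o)
manip.move_to(b+[0,0,.15],o)
manip.grip(.04,60)
c=manip.read_camera("scene"); np.savez("scene5.npz",**c);crop(c,250,220,190,220,2.7,"pics/s5.png")
print(manip.line_to(b,velocity=.2,contact_N=8))
manip.grip(0,60)
st=manip.get_state();print(st["time"],st["gripper_width"],st["force"],st["tool_pos"]-b)
E
```

```text
False
14.775 0.008305978060724719 [-0.14497371 -3.87483429  6.31078056] [ 0.00110216 -0.00083444  0.00181417]
```

View pics/s5.png

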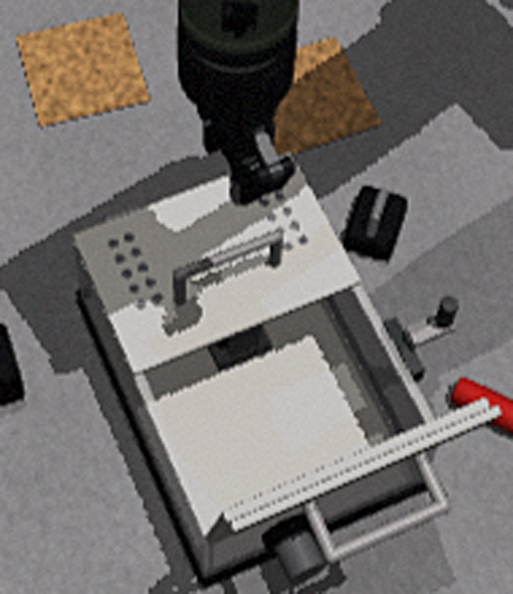

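```bash
python3 - <<'E'
from h import *
from rig import manip
arc(manip,-1,BY,[.12,.3,.55,.8,1.05,1.3,1.55,1.75],vel=.15)
manip.grip(.032,60)
st=manip.get_state();p=st["tool_pos"];ax=Ro.from_euler('xyz',st["tcp_rot"]).apply([0,0,1])
manip.line_to(p-ax*.08,velocity=.25)
p=manip.get_state()["tool_pos"]
manip.line_to([p[0]-.03,p[1]-.06,.33],velocity=.3)
for n in("scene","top"):
    c=manip.read_camera(n); np.savez(n+"6.npz",**c)
c=load("scene6");crop(c,250,220,190,220,2.7,"pics/s6.png")
c=load("top6");crop(c,120,130,190,160,4,"pics/t6.png")
print(manip.get_state()["time"])
E
```

```text
0.12 False [ 2.7  0.3 -0.1] [ 0.0012 -0.      0.0008] 0.0075 15.025
0.3 False [3.3 3.1 1.5] [0.0011 0.0005 0.0009] 0.0078 15.3
0.55 False [1.3 3.  8.3] [0.0012 0.0008 0.0019] 0.008 15.6167
0.8 False [-0.6  3.3 10.6] [0.0012 0.0013 0.0027] 0.0077 15.9333
1.05 False [-2.9  1.3 18.3] [0.0013 0.001  0.0041] 0.0076 16.25
1.3 False [-4.6 -3.5 18.7] [ 0.0012 -0.0005  0.0039] 0.0077 16.5667
1.55 False [ -3.  -10.2  11.5] [ 0.0008 -0.0029  0.0016] 0.0076 16.8833
1.75 False [ -2.2 -11.    7.2] [ 0.0006 -0.0035 -0.    ] 0.0076 17.1667
18.6
```

View pics/s6.png

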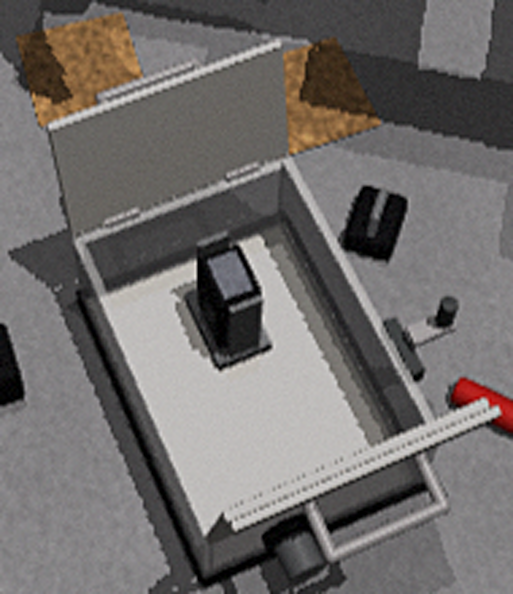

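View pics/t6.png

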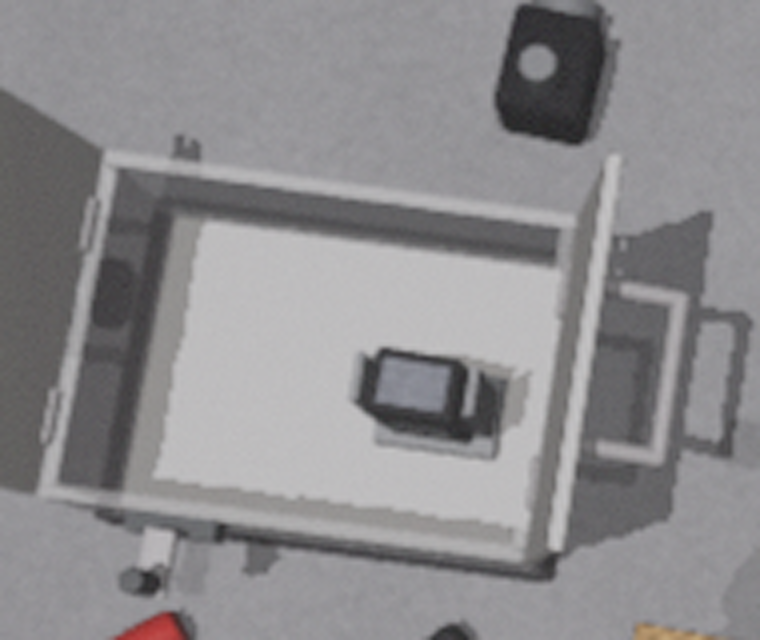

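```bash
python3 - <<'E'
from h import *
t=load("top6");s=load("scene6")
crop(t,205,210,45,40,16,"pics/tc.png")
crop(s,315,300,45,60,10,"pics/sc.png")
E
```

```text
(no output)
```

View pics/tc.png

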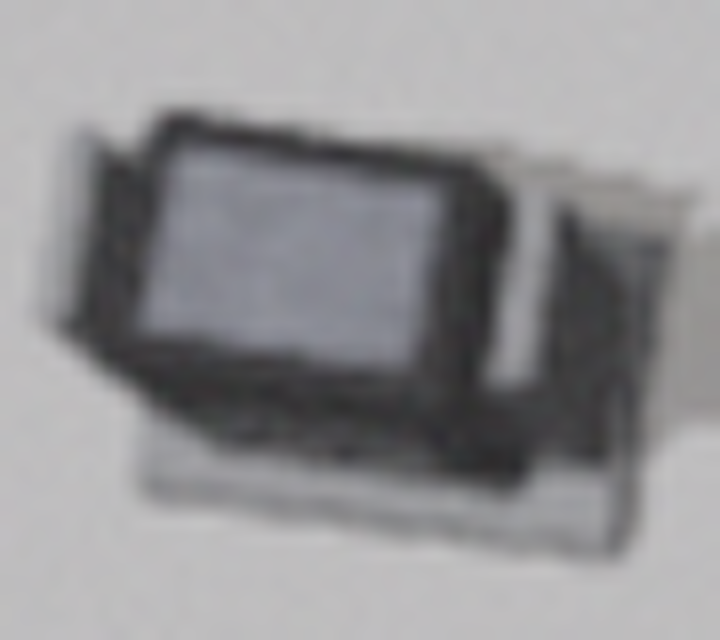

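View pics/sc.png

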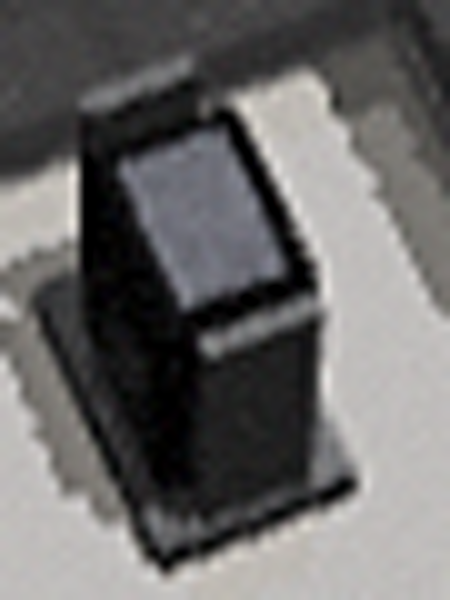

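```bash
python3 - <<'E'
from h import *
from rig import manip
t=load("top6");s=load("scene6")
tp=[uc(p,205,210,16) for p in [(172,150),(440,185),(410,368),(140,332)]]
sp=[uc(p,315,300,10) for p in [(185,310),(118,160),(228,125),(290,275)]]
W=[]
for a,b in zip(tp,sp):
    X,e=tri(t,a,s,b); W.append(X); print(X.round(4),round(e,4))
    print('   ',onz(t,*a,.105).round(4),onz(s,*b,.105).round(4))
L=[(.014,.02),(.014,-.02),(-.014,-.02),(-.014,.02)]
wt=[onz(t,*a,.105) for a in tp];ws=[onz(s,*a,.105) for a in sp]
for w in (wt,ws,(np.array(wt)+ws)/2): print(fit(L,w))
w=(np.array(wt)+ws)/2; print([np.linalg.norm(w[i]-w[(i+1)%4]) for i in range(4)])
c=fit(L,w)[0]; R=np.array([[np.cos(BY),np.sin(BY)],[-np.sin(BY),np.cos(BY)]]); print("box frame",R@(c-BOX))
for yaw in(BY+np.pi/2,BY-np.pi/2):
  print(manip.inverse_kinematics([c[0],c[1],.07],orient(yaw)),manip.inverse_kinematics([c[0],c[1],.3],orient(yaw)))
for x,y in ((.517,-.192),(.461,-.388)):
  for yaw in np.arange(-4,4)*np.pi/2*.5: 
    q=manip.inverse_kinematics([x,y,.055],orient(yaw)); print(x,round(yaw,2),None if q is None else q.round(2))
E
```

```text
[0.5517 0.1338 0.1075] 0.0029
    [0.5534 0.1335 0.105 ] [0.5499 0.1337 0.105 ]
[0.5466 0.0957 0.1103] 0.0037
    [0.5491 0.0954 0.105 ] [0.5437 0.0945 0.105 ]
[0.5204 0.0994 0.1078] 0.0044
    [0.5226 0.0986 0.105 ] [0.5179 0.0996 0.105 ]
[0.5263 0.1375 0.1047] 0.0021
    [0.5271 0.1368 0.105 ] [0.5255 0.1382 0.105 ]
(array([0.53803559, 0.11605188]), np.float64(-0.11614615653454041), array([0.00121343, 0.0010166 , 0.00111724, 0.0010001 ]))
(array([0.53426551, 0.11651064]), np.float64(-0.17970832605065531), array([0.00168697, 0.00077808, 0.00101496, 0.00151967]))
(array([0.53615055, 0.11628126]), np.float64(-0.1480540400368554), array([0.00136582, 0.00084896, 0.00104615, 0.0012154 ]))
[np.float64(0.03897492726920137), np.float64(0.026434032875042937), np.float64(0.03890543804740417), np.float64(0.025648601209085582)]
box frame [-0.00868314 -0.05713831]
[0.05579742 0.33941263 1.74067589 0.         1.06150413 0.17379742] [0.05579742 0.10478332 1.51652378 0.         1.52028555 0.17379742]
None None
0.517 -3.14 [-0.51  0.37  1.74  0.    1.03 -2.08]
0.517 -2.36 None
0.517 -1.57 [-0.51  0.37  1.74 -0.    1.03  2.63]
0.517 -0.79 [-0.51  0.37  1.74 -0.    1.03  1.84]
0.517 0.0 [-0.51  0.37  1.74 -0.    1.03  1.06]
0.517 0.79 [-0.51  0.37  1.74 -0.    1.03  0.27]
0.517 1.57 [-0.51  0.37  1.74  0.    1.03 -0.51]
0.517 2.36 [-0.51  0.37  1.74  0.    1.03 -1.3 ]
0.461 -3.14 [-0.84  0.46  1.61  0.    1.08 -2.41]
0.461 -2.36 None
0.461 -1.57 [-0.84  0.46  1.61 -0.    1.08  2.3 ]
0.461 -0.79 [-0.84  0.46  1.61 -0.    1.08  1.51]
0.461 0.0 [-0.84  0.46  1.61 -0.    1.08  0.73]
0.461 0.79 [-0.84  0.46  1.61 -0.    1.08 -0.06]
0.461 1.57 [-0.84  0.46  1.61  0.    1.08 -0.84]
0.461 2.36 [-0.84  0.46  1.61  0.    1.08 -1.63]
```

```bash
python3 - <<'E'
from h import *
from rig import manip
o=orient(BY+np.pi/2); c=np.array([.5365,.116])
p=np.array([c[0],c[1],.067])
manip.move_to([c[0],c[1],.33],o)
manip.grip(.085,60)
manip.line_to([c[0],c[1],.15],velocity=.3)
cam=manip.read_camera("top");crop(cam,180,170,110,100,6,"pics/t7.png")
print(manip.line_to(p,velocity=.12,contact_N=6))
st=manip.get_state();print(st["time"],st["force"],st["tool_pos"]-p)
cam=manip.read_camera("scene");crop(cam,290,240,110,130,5,"pics/s7.png")
E
```

```text
False
21.8083 [ 0.158381   -0.05807306  0.58175566] [9.59274929e-04 5.32081047e-05 9.39541412e-04]
```

View pics/s7.png

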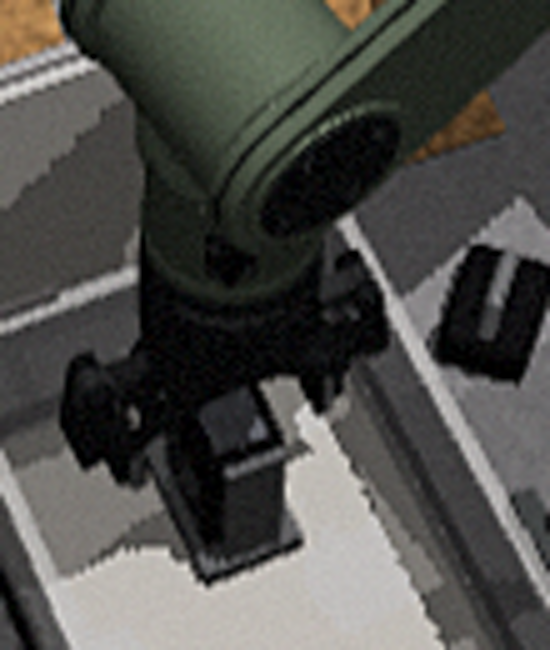

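View pics/t7.png

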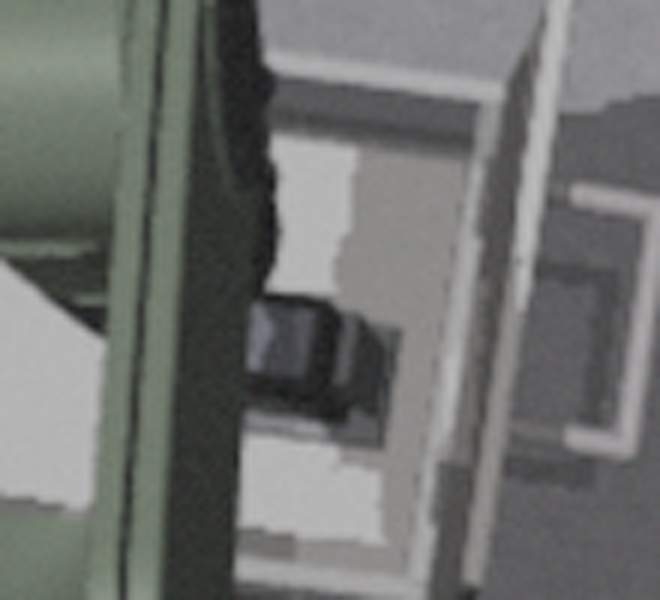

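```bash
python3 - <<'E'
from h import *
from rig import manip
manip.grip(.0,50)
st=manip.get_state();print(st["time"],st["gripper_width"],st["force"],st["tool_pos"]);p=st["tool_pos"]
if .03<st["gripper_width"]<.042:
    manip.line_to(p+[0,0,.03],velocity=.1)
    st=manip.get_state();print(st["gripper_width"],st["force"],st["ft_torque"])
    manip.line_to([p[0],p[1],.36],velocity=.3)
    st=manip.get_state();print(st["gripper_width"],st["force"])
    for n in("scene","top"):
        c=manip.read_camera(n); np.savez(n+"8.npz",**c)
    c=load("scene8");crop(c,230,140,200,200,3,"pics/s8.png")
E
```

```text
22.3583 0.03767085179088972 [-1.86725373  0.20114504  4.52838278] [0.5367787  0.11604091 0.06761226]
0.03773018223996075 [-0.11473978 -0.03092126 -4.35116345] [ 0.00336502 -0.02295439 -0.00737502]
0.03780430789226186 [-5.92629971e-01  3.67424804e-03 -5.12922674e+00]
```

View pics/s8.png

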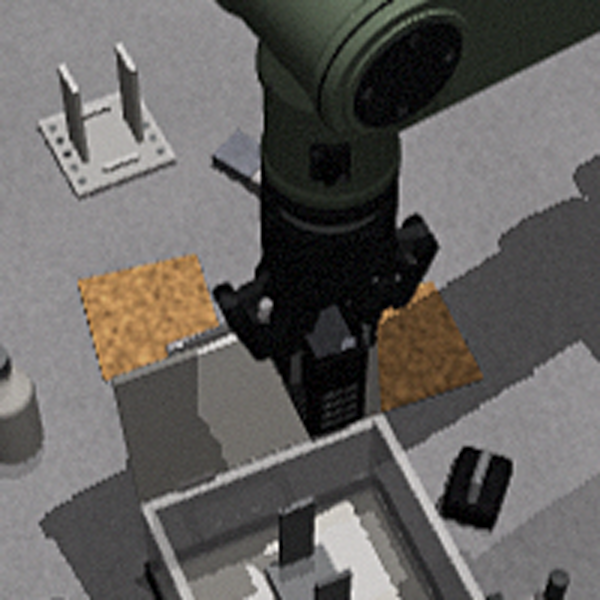

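```bash
python3 - <<'E'
from h import *
from rig import manip
o=orient(-.06+np.pi/2); m=np.array([.517,-.192])
p=manip.get_state()["tool_pos"]
manip.move_to([m[0],m[1],.34],o)
manip.line_to([m[0],m[1],.08],velocity=.3)
st=manip.get_state();print(st["time"],st["gripper_width"],st["force"],st["tool_pos"])
print(manip.line_to([m[0],m[1],.046],velocity=.03,contact_N=4))
st=manip.get_state();print(st["time"],st["gripper_width"],st["force"],st["tool_pos"],st["tcp_rot"])
E
```

```text
26.1417 0.037988065326044096 [ 0.14033289 -0.95457    -3.45516561] [ 0.51884058 -0.19235077  0.08183878]
True
27.0417 0.03793168364352463 [-3.65622860e-03  1.27036712e-01  4.89346574e+00] [ 0.51659094 -0.19180276  0.05061981] [-3.14022533e+00 -6.78734454e-04  1.51069507e+00]
```

```bash
python3 - <<'E'
from h import *
from rig import manip
manip.grip(.085,60)
p=manip.get_state()["tool_pos"]
manip.line_to([p[0],p[1],.2],velocity=.25)
manip.move_to([p[0],p[1],.2],orient(-.06))
for n in("scene","top"):
    c=manip.read_camera(n); np.savez(n+"9.npz",**c)
c=load("scene9");crop(c,230,180,130,130,5,"pics/s9.png")
c=load("top9");crop(c,310,200,90,80,8,"pics/t9.png")
print(manip.get_state()["time"])
E
```

```text
29.825
```

View pics/s9.png

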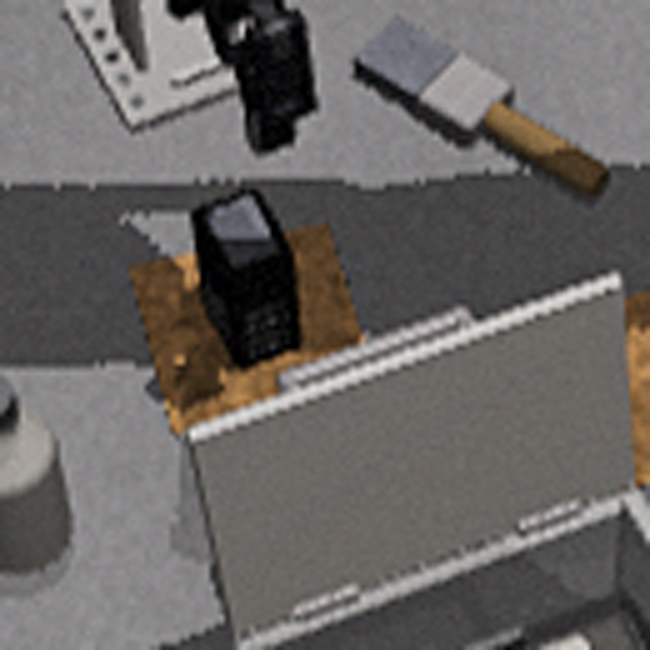

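View pics/t9.png

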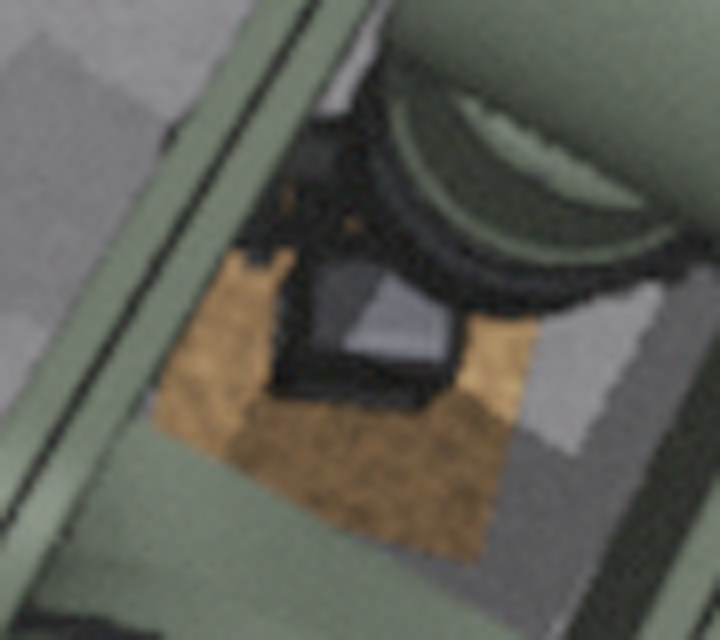

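```bash
python3 - <<'E'
from h import *
from rig import manip
s=load("scene9");t=load("top9")
print([onz(s,*uc(p,230,180,5),.088).round(4) for p in [(238,220)]])
m=np.array([.5166,-.1918])
print(manip.line_to([m[0],m[1],.05],velocity=.15,contact_N=6))
manip.grip(0,50)
st=manip.get_state();print(st["time"],st["gripper_width"],st["force"],st["tool_pos"],st["tcp_rot"])
# dock refined: cheek tops z=.108, initial pictures
T=lambda p:uc(p,400,235,9); S=lambda p:uc(p,230,140,8)
t=load("top0");s=load("scene0")
for p in [(340,140),(478,150),(478,170),(335,355),(468,365),(465,390)]: print("t",onz(t,*T(p),.108).round(4))
for p in [(165,172),(208,245),(318,118),(362,187)]: print("s",onz(s,*S(p),.108).round(4))
E
```

```text
[array([ 0.513 , -0.1992,  0.088 ])]
False
31.3917 0.04948744536341331 [ 0.77335498 -0.52028633  4.16148952] [ 0.51748376 -0.19232595  0.05107624] [ 3.14062141e+00 -2.03080790e-03 -6.00474538e-02]
t [ 0.4907 -0.3733  0.108 ]
t [ 0.4887 -0.4086  0.108 ]
t [ 0.4836 -0.4084  0.108 ]
t [ 0.4362 -0.3706  0.108 ]
t [ 0.4342 -0.4043  0.108 ]
t [ 0.4279 -0.4034  0.108 ]
s [ 0.4828 -0.4076  0.108 ]
s [ 0.4852 -0.371   0.108 ]
s [ 0.427  -0.4031  0.108 ]
s [ 0.4289 -0.3676  0.108 ]
```

```bash
python3 - <<'E'
from h import *
from rig import manip
p=manip.get_state()["tool_pos"]
manip.line_to([p[0],p[1],.2],velocity=.2)
o=orient(-.06); d=np.array([.4598,-.388])
manip.move_to([d[0],d[1],.2],o)
print(manip.line_to([d[0],d[1],.165],velocity=.1,contact_N=6))
for n in("scene","top"):
    c=manip.read_camera(n); np.savez(n+"10.npz",**c)
c=load("scene10");crop(c,200,90,120,130,5,"pics/s10.png")
c=load("top10");crop(c,370,200,110,110,5.4,"pics/t10.png")
st=manip.get_state();print(st["time"],st["gripper_width"],st["force"],st["tool_pos"],st["tcp_rot"])
E
```

```text
False
33.725 0.04894810526432665 [-0.84285837  0.15899044 -3.44110809] [ 0.46052103 -0.38817695  0.16591696] [ 3.14035147e+00 -1.28618316e-03 -5.93147910e-02]
```

View pics/s10.png

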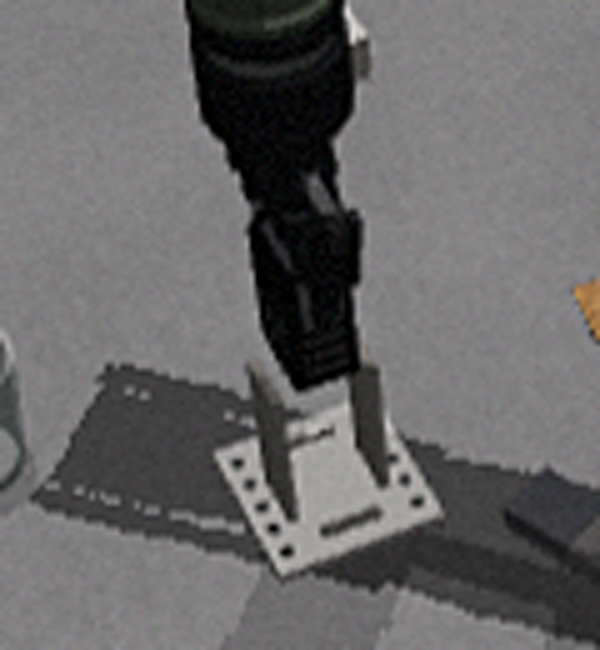

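View pics/t10.png

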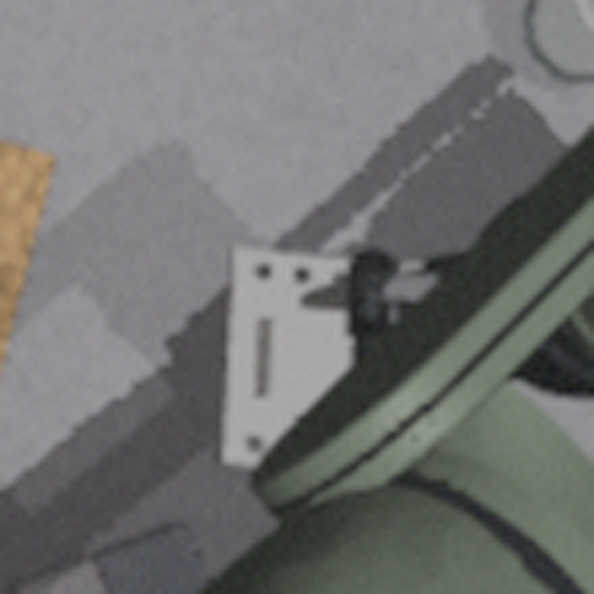

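```bash
python3 - <<'E'
from h import *
s=load("scene10"); crop(s,240,150,45,45,14,"pics/s10z.png")
E
```

```text
(no output)
```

View pics/s10z.png

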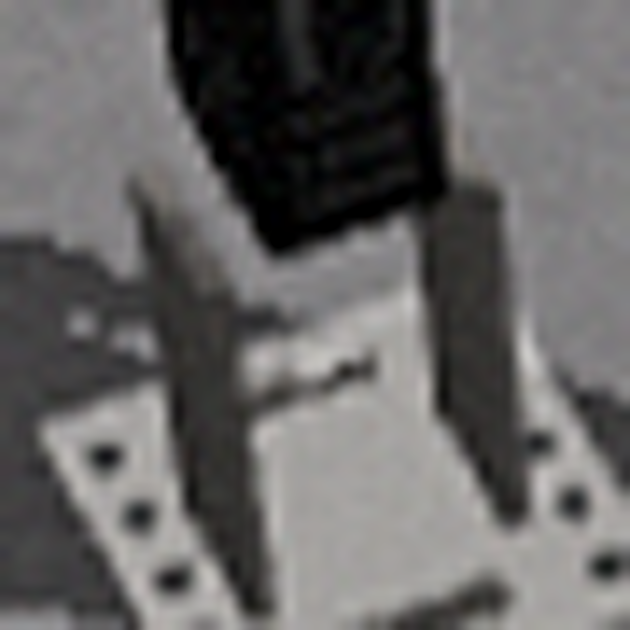

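```bash
python3 - <<'E'
from h import *
s=load("scene10"); U=lambda p:uc(p,240,150,14)
for p in [(275,252),(445,195)]: print("cas",onz(s,*U(p),.119).round(4))
for p in [(238,292),(478,192)]: print("chk",onz(s,*U(p),.108).round(4))
E
```

```text
cas [ 0.4762 -0.3651  0.119 ]
cas [ 0.4418 -0.3615  0.119 ]
chk [ 0.4833 -0.369   0.108 ]
chk [ 0.432  -0.3682  0.108 ]
```

```bash
python3 - <<'E'
from h import *
from rig import manip
d=np.array([.459,-.388]); 
h=manip.line_to([d[0],d[1],.075],velocity=.08,contact_N=5)
st=manip.get_state();print(h,st["force"],st["tool_pos"])
if not h:
    h=manip.line_to([d[0],d[1],.051],velocity=.025,contact_N=4)
    st=manip.get_state();print(h,st["force"],st["tool_pos"],st["time"])
c=manip.read_camera("scene"); np.savez("scene11.npz",**c);crop(c,220,120,80,90,7,"pics/s11.png")
E
```

```text
False [ 0.31768392 -1.04478809 -4.19120691] [ 0.45949723 -0.3885657   0.07584382]
True [-0.21838257 -0.09735693  6.0479015 ] [ 0.45879122 -0.38777795  0.05608505] 35.725
```

View pics/s11.png

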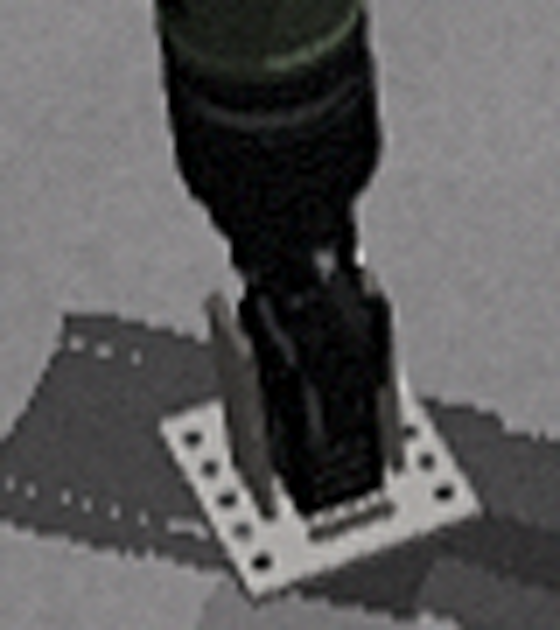

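```bash
python3 - <<'E'
from h import *
from rig import manip
manip.grip(.08)
p=manip.get_state()["tool_pos"]
manip.line_to([p[0],p[1],.25],velocity=.2)
manip.move_joints([-1.409,.207,1.542,0,1.393,-.15])
for n in("scene","top"):
    c=manip.read_camera(n); np.savez(n+"12.npz",**c); cv2.imwrite(f"pics/{n}12.png",c["pixels"][:,:,::-1])
c=load("scene12");crop(c,220,130,80,80,7,"pics/s12.png")
print(manip.get_state()["time"])
E
```

```text
38.65
```

View pics/s12.png

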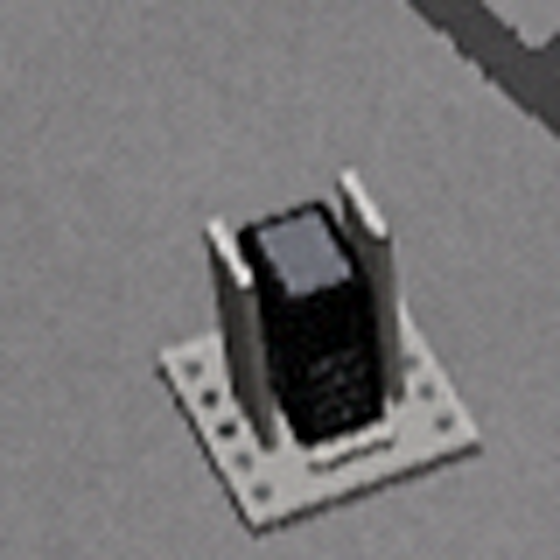

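View pics/scene12.png

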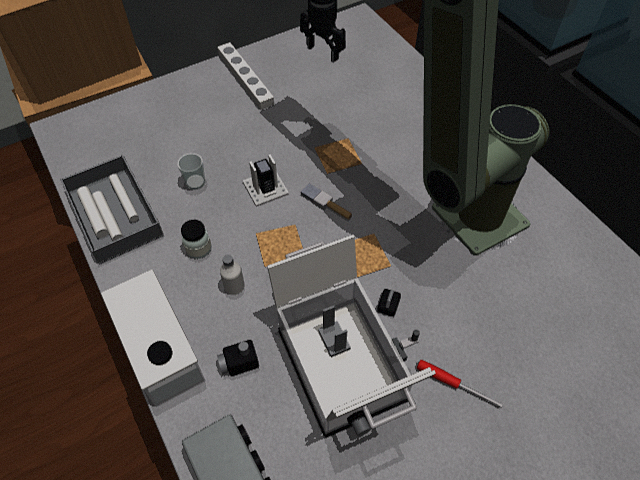

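View pics/top12.png

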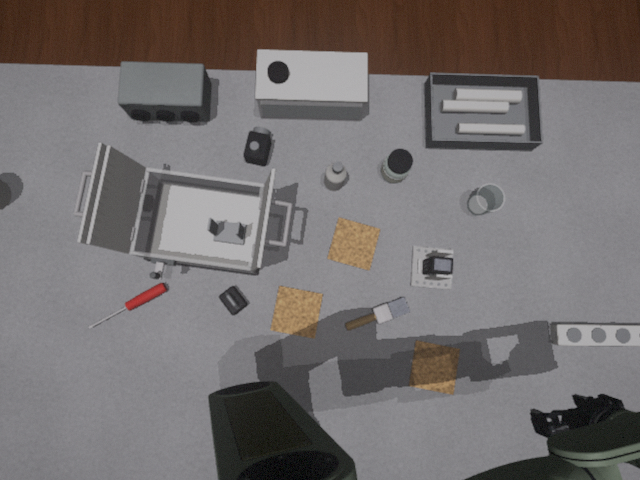

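The cassette stands upright in the dock, between cheeks and sills (scene px about (264,175)). Both leaves stand open, and every bystander is at its starting pixel position. I'm handing in.

```bash
python3 -c "
from rig import manip
print(manip.hand_in())"
```

```text
the job is handed in; nothing more can be done
None
```

The job is done and handed in at about 38.7 s of the 72 s allowed.

- **Hatch:** I drew the bolt about 23.5 mm, then swung the latched leaf and after it the overlapped leaf to about 1.75 rad. Both still stood open in the last pictures.
- **Cassette:** I lifted it out by its broad sides and stood it on the farthest mat. There I let go and took it again by its narrow sides (gripper read 49.5 mm), then lowered it into the dock. It touched down at the expected seat height to within about 1 mm.
- **Last check:** The final pictures show the cassette upright between the cheeks and sills, the other things where they were, and the arm back at its start pose, touching nothing.
- **Disagreements:** The two cameras disagreed by 2 to 5 mm in x, so I used their average. Over the dock I moved the cassette 1 mm in x after comparing it with the cheeks. The bars read about 8 mm in the gripper, not 10 mm, but the grip held.

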